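# Square up a loose shelf end panel

## Task

Pull open the drawer of the small white cabinet by its handle and lift out the L-shaped assembly square. Lay it flat on the bench inside the corner of the white shelf frame and press it into the corner until one leg bears flush along the fixed shelf board and the other leg has pushed the loose, springy end panel out to a right angle. Finish while still holding the square by its grip and pressing it into the corner, so that the panel stays square: do not let go, and leave the glassware and the screwdriver where they are.

Things in the scene. Friction and masses are not known exactly. Their poses are not given: they have to be found in the camera images.
- cabinet_drawer0_handle (a point): Middle of the drawer's bar handle, which moves with the drawer: a level round bar 11 mm thick, 120 mm long along y, 62 mm above the bench, 35 mm in front of the drawer front (29 mm clear between); it can be pinched from above. Its axes are the cabinet's: x points into the cabinet, z up. The cabinet (268 deep, 240 wide, 100 mm high) is fixed, turned by up to 7 degrees.
- cabinet_drawer0 (a joint): How far the drawer is pulled out along the cabinet's -x axis, in m: 0 is shut, 0.188 fully open, starts at 0 to 0.02. Light slide (about 1 N). At 0.18 the whole square lies in front of the cabinet and can be lifted straight up. Inside, the drawer measures 223 by 198 mm; its floor is 22 mm and the tops of its side walls 78 mm above the bench.
- square: Aluminium L, 0.2 to 0.45 kg, flat in the drawer (unseen while shut), axes within 12 degrees of the cabinet's. Legs 130 long, 26 wide, 20 mm thick. Origin on the underside below the grip. The two outer faces lie 42 mm from the origin: one faces +x (leg from y = -42 to +88 mm), the other faces -y (leg from x = +42 to -88 mm). Outer corner notched 8 mm.
- square_grip (a point): Middle of the square's grip, 46 mm above the square's underside: a black upright bar 18 mm wide and 50 mm long that ends 60 mm above the underside, standing free above the 20 mm thick legs. Its long side runs along the diagonal to the outer corner (square's x = +1, y = -1); fingers close on it along the square's direction x = +1, y = +1. Axes as the square's.
- frame: Corner of a white shelf frame lying on its back, fixed, turned by up to 12 degrees. Origin at the inside corner, at bench level. The fixed board (200 long, 18 thick, 60 mm high) runs along +y, inner face x = 0 facing -x. The end panel runs along -x; when square its inner face is y = 0, facing +y. The assembly square fits with its axes along these and its origin at x = -42, y = +42 mm.
- end_panel: Loose end panel, 200 mm long, 18 thick, 60 high, on edge. Origin at the inside corner; it runs along its own -x, inner face its own y = 0. It pivots about the upright line through the corner; at the start it leans into the corner by 0.085 to 0.155 rad (corner under a right angle), and springs back when released. Holding it square to the board takes about 4 N at 130 mm from the corner. Friction about 0.6.
- beaker: Bystander: glass beaker, 72 mm wide, 95 mm high, behind the board. Origin at the centre of its underside.
- reagent_bottle: Bystander: amber bottle, 76 mm wide, 150 mm high. Origin at the centre of its underside.
- flask: Bystander: conical glass flask, 76 mm wide, 110 mm high. Origin at the centre of its underside.
- driver: Bystander: screwdriver lying on the bench. Origin at its underside.

How it is judged:
On the way, in this order (a step that is already met when the one before it is completed fails the run):
1. the drawer is pulled open (value of joint cabinet_drawer0 above 0.13 m), for 0.1 s.
2. the square is lifted out of the drawer (height (world z) of square above 0.08 m and contact force between the fingers and square above 0.5 N), for 0.1 s.
At the end, for the whole second after the job is handed in: The square is flat (3 degrees, under 12 mm above the bench) in the corner, within 4 mm of fully home and 1.7 degrees of the board, at rest, pressing over 1 N on the board and over 1 N on the panel; the panel is within 1.7 degrees of square; the fingers hold the square (over 1 N) (contact force between square and frame_c0 above 1 N and contact force between square and end_panel above 1 N and contact force between the fingers and square above 1 N and angle between the x axis of each of end_panel, square and the x axis of frame, either way round below 0.03 rad and angle between square's own z axis and vertical below 0.05 rad and height (world z) of square below 0.012 m and x of square in the frame of frame between -0.046 and -0.038 m and y of square in the frame of frame between 0.038 and 0.046 m and linear speed of square below 0.02 m/s); the arm keeps its last pose, push and grip.
It fails at once if the beaker is moved by more than 30 mm (distance of beaker from where it was at the start of the episode above 0.03 m).
It fails at once if the amber bottle is moved by more than 30 mm (distance of reagent_bottle from where it was at the start of the episode above 0.03 m).
It fails at once if the flask is moved by more than 30 mm (distance of flask from where it was at the start of the episode above 0.03 m).
It fails at once if the screwdriver is moved by more than 30 mm (distance of driver from where it was at the start of the episode above 0.03 m).
It also fails if it takes over 67 s, if anything falls off the work surface, if the arm or the gripper's body presses on something with over 40 N, if the wrist force passes 120 N, or if a joint passes its speed limit or range.

## Robot

A 7-joint arm with a two-finger parallel gripper is mounted at the origin on the work surface. World frame = base frame: x ahead of the robot, y to its left, z up, the work surface at z = 0. Lengths are in m, angles in rad, forces in N, time in s.
With the tool pointing down it reaches from about 0.35 to 0.9 m from the base axis. Payload 8.1 kg.
Tool frame: the origin (TCP) lies at the very end of the fingers, on their centre line; the grasp point (between the pads) lies 19 mm behind it (arm.tcp_to_grasp is the z of the grasp point in the tool frame, in m); z points along the fingers, y is the line along which they close (so a half turn about z gives the same grasp; the last joint's range is limited). The gripper opens to 92 mm and grips with 3 to 60 N. Pads are 19 mm wide; open, the fingers measure 130 mm over their backs; the gripper's body (75 mm by 190 mm) begins 47 mm behind the grasp point.
Start: joints at [-1.287, 0.434, 0.025, 1.573, -0.012, 1.134, -0.075], TCP at [0.236, 0.579, 0.227] pointing down, gripper open.
Joint ranges: [-2.62, 2.62], [-0.44, 2.09], [-1.27, 1.32], [0.08, 2.57], [-1.32, 4.46], [0.12, 2], [-2.74, 2.74]. Speed limits (rad/s): [2.22, 2.22, 3.01, 3.01, 3.14, 3.14, 3.14].

## Interface

Orientations are given as a rotation vector (axis times angle).
In Python, from cell import readout, vision, sign_off, arm gives the robot as it stands. The module is installed in compiled form; this text tells all that it offers.
- The arm moves only by the shell command python3 -m creep 'ROWS' [FORCE]. ROWS is JSON, a list of rows, each a list of 5 numbers: the shift along the tool's x, y, z in units of 4 cm (1.0 is 4 cm), then the turn about the tool's z in units of 4 degrees (1.0 is 4 degrees), then the opening, from 0 (shut) to 1 (fully open). A call has 1 to 12 rows; each row shifts and turns the commanded pose from where the row before left it, along the tool's axes as they then stand; what a row does not reach is not made up. A row lasts 1/8 s, in which the tool goes at most 62.5 mm and 10.7 degrees, less where a joint would pass 70% of its speed; a pose out of reach is approached as far as the arm can. A call with a number of a shift or a turn outside -1 to 1 is refused whole. A call with a gripper value outside its range is refused whole. The fingers move at their own pace and stop on an object; FORCE is the grip in N (left out, the last holds). Time passes only in rows, so rows that do not move let the fingers close. It gives the time, the measured TCP pose, the force, the opening and the grip force at its end, in the units of the state.
- readout.observe(): the state, without advancing time (a new reading comes with each control period).
- vision.get_image(name): name is "side" or "top"; returns a dict with "pixels" (400x640x3 uint8, blue, green, red), "z_map" (400x640 float32, m along the optical axis (not along the pixel's ray), 0 where there is no reading), "camera_matrix" (3x3 intrinsics, pixels), "position" and "rotation" of the camera in the world. Camera axes: x right, y up, looking along -z (the intrinsics and any distortion apply to the point x, -y, -z); pixel columns grow to the right and rows downward; lengths in m; the calibration is good to about 2 mm. A picture is of the moment at which its call begins.
- sign_off(): hands the job in; it is judged then, once.
The state is a dict: "clock": time; "joints": joint angles; "dq": joint speeds; "joint_efforts": joint torques, N m; "position": TCP position; "ee_rot": TCP orientation; "force": force on the tool from outside, world axes, zero at the start; "ft_torque": the same for the moment, N m; "width": opening from 0.0 (shut) to 1.0 (fully open); "gripper_force": force on a finger pad.
Only numpy, scipy, OpenCV 4.12 (cv2) and the standard library are available. Lean on these libraries where they do the work, as an engineer would, in place of code of your own. Each camera call takes 0.05 s, during which the arm holds its last target. There are 200 camera calls.

## Working session

There is one attempt and no reset: what is moved stays moved. The work goes in short steps, Python scripts to look and compute and a shell command to move; the robot and the scene stay as the last step left them, time stands still between calls to the robot, and variables do not carry over. Pictures are saved under pics/ and viewed, at most 10 in all, crops included, and the job is handed in when it is done.

```bash
mkdir -p pics
cat > h.py <<'E'
import numpy as np, cv2
from scipy.spatial.transform import Rotation as R
from cell import readout, vision
def grab(n):
    d=vision.get_image(n); z=d["z_map"]; K=np.array(d["camera_matrix"]); rot=np.array(d["rotation"])
    if rot.shape!=(3,3): rot=R.from_rotvec(rot).as_matrix()
    v,u=np.mgrid[0:z.shape[0],0:z.shape[1]]
    c=np.stack([(u-K[0,2])/K[0,0]*z,-(v-K[1,2])/K[1,1]*z,-z],-1)
    P=c@rot.T+np.array(d["position"]); P[z==0]=np.nan
    return d["pixels"],P
def state():
    s=readout.observe(); M=R.from_rotvec(s["ee_rot"]).as_matrix()
    print("t",s["clock"],"pos",np.round(s["position"],4),"F",np.round(s["force"],1),"w",round(s["width"],3),"gf",s["gripper_force"]); print(np.round(M,3)); print("j",np.round(s["joints"],2))
    return s,M
def go(target,ydir=None):
    "units to move: tool x,y,z in 4cm; turn in 4deg so tool y is along +-ydir(world angle)"
    s,M=state(); d=M.T@(np.array(target)-s["position"])/0.04
    print("shift units",np.round(d,2))
    if ydir is not None:
        a=np.arctan2(M[1,1],M[0,1]); e=(ydir-a+np.pi/2)%np.pi-np.pi/2
        print("turn units",round(-np.degrees(e)/4,2))
E
python3 - <<'E'
from h import *
state()
for n in("top","side"):
    im,P=grab(n); cv2.imwrite(f"pics/{n}0.png",im); np.save(f"{n}0.npy",P)
E
```

```text
t 0.0 pos [0.2356 0.5783 0.2259] F [ 0.1  0.3 -0.6] w 0.997 gf 0.0
[[-0.926  0.377 -0.   ]
 [ 0.377  0.926 -0.002]
 [-0.    -0.002 -1.   ]]
j [-1.29  0.44  0.02  1.57 -0.01  1.13 -0.08]
```

View pics/top0.png

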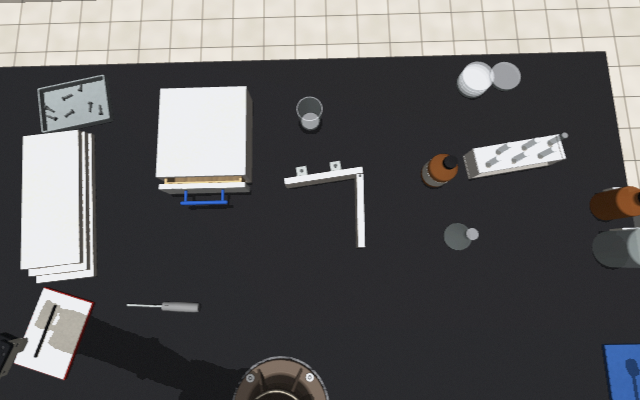

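View pics/side0.png

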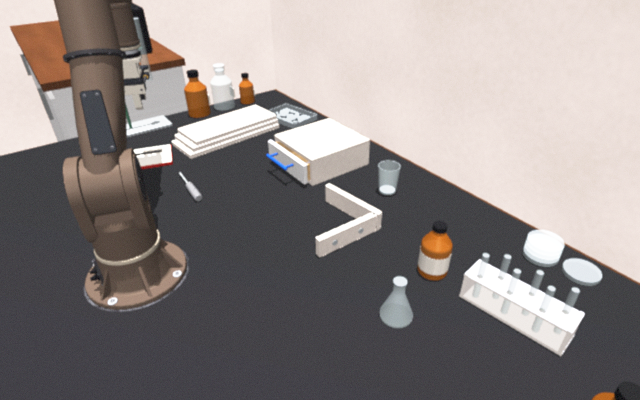

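Top view: the blue handle is at about (204,203) and the cabinet at (203,135). The fixed board, with its brackets, runs from (285,183) to the corner at (361,170). The loose panel runs from (361,172) down to (361,247). The beaker is at (310,113) behind the board, and the driver is at (165,306).

```bash
cat >> h.py <<'E'
def rect(m,P,name):
    Q=P[m][:,:2]; 
    (c,sz,a)=cv2.minAreaRect((Q*1000).astype(np.float32)); b=cv2.boxPoints((c,sz,a))
    print(name,len(Q),"c",np.round(c,1),"size",np.round(sz,1),"ang",round(a,2),"z",np.round(np.nanmedian(P[m][:,2]),4)); print(np.round(b,1).tolist())
def line(Q):
    vx,vy,x,y=cv2.fitLine(Q.astype(np.float32),cv2.DIST_HUBER,0,1e-4,1e-4).ravel(); return np.array([x,y]),np.array([vx,vy])
E
python3 - <<'E'
from h import *
im=cv2.imread("pics/top0.png").astype(int); P=np.load("top0.npy")
v,u=np.mgrid[0:400,0:640]; b,g,r=im[...,0],im[...,1],im[...,2]
box=lambda a,c,d,e:(u>=a)&(u<=c)&(v>=d)&(v<=e)
Z=P[...,2]
rect(box(175,235,185,212)&(b>r+60)&(Z>.05),P,"handle")
rect(box(140,260,80,182)&(np.abs(Z-.1)<.006),P,"cabinet")
mb=box(280,354,160,195)&(np.abs(Z-.06)<.006); mp=box(350,372,180,255)&(np.abs(Z-.06)<.006)
for m,n in((mb,"board"),(mp,"panel")):
    rect(m,P,n); p,d=line(P[m][:,:2]); print(p,d,np.degrees(np.arctan2(d[1],d[0])))
E
```

```text
handle 234 c [558.3 203.4] size [ 38.1 127. ] ang 0.53 z 0.0654
[[538.5999755859375, 266.70001220703125], [539.7999877929688, 139.8000030517578], [577.9000244140625, 140.10000610351562], [576.7000122070312, 267.1000061035156]]
cabinet 7788 c [738.2 204.4] size [255.9 241.8] ang 0.32 z 0.0993
[[609.5999755859375, 324.6000061035156], [610.9000244140625, 82.80000305175781], [866.7999877929688, 84.19999694824219], [865.5, 326.0]]
board 477 c [ 613.3 -115.6] size [ 19.  197.6] ang 7.53 z 0.0593
[[591.0, -18.899999618530273], [616.9000244140625, -214.8000030517578], [635.7000122070312, -212.39999389648438], [609.7999877929688, -16.399999618530273]]
[ 0.613042   -0.11540661] [ 0.1336823  -0.99102426] -82.317566
panel 452 c [ 508.9 -224. ] size [ 18.6 181.1] ang 89.08 z 0.0598
[[418.20001220703125, -231.8000030517578], [599.4000244140625, -234.6999969482422], [599.7000122070312, -216.10000610351562], [418.5, -213.1999969482422]]
[ 0.5079452 -0.2236308] [ 0.99986243 -0.01658559] -0.95032793
```

```bash
python3 -m creep '[[0,0,0,1,1],[0,0,0,1,0.5],[0,0,0,1,0.24],[0,0,0,1,0.24],[0,0,0,1,0.24],[0,0,0,1,0.24],[0,0,0,1,0.24],[0,0,0,1,0.24],[0,0,0,1,0.24],[0,0,0,1,0.24],[0,0,0,1,0.24],[0,0,0,1,0.24]]' 20
python3 -m creep '[[0,0,0,1,0.24],[0,0,0,1,0.24],[0,0,0,1,0.24],[0,0,0,1,0.24],[0,0,0,0.8,0.24],[0,0,0,0,0.24],[0,0,0,0,0.24]]'
python3 -c "
from h import *
go([.545,.203,.12],np.radians(.5))"
```

```text
clock: 1.6
position: [0.2356, 0.5785, 0.2263]
ee_rot: [1.808, 2.569, -0.001]
force: [-0.1, 0.4, -0.0]
width: 0.244
gripper_force: 0.0
clock: 2.48
position: [0.2357, 0.5787, 0.2265]
ee_rot: [2.208, 2.235, -0.001]
force: [0.5, -0.2, -0.4]
width: 0.241
gripper_force: 0.0
t 2.475 pos [0.2357 0.5787 0.2265] F [ 0.5 -0.2 -0.4] w 0.241 gf 0.0
[[-0.012  1.    -0.   ]
 [ 1.     0.012 -0.   ]
 [-0.    -0.    -1.   ]]
j [-1.47  0.44  0.29  1.59 -0.14  1.13 -1.13]
shift units [-9.49  7.62  2.67]
turn units 0.05
```

```bash
python3 -m creep '[[-0.8,0.64,0,0,0.24],[-0.8,0.64,0,0,0.24],[-0.8,0.64,0,0,0.24],[-0.8,0.64,0,0,0.24],[-0.8,0.64,0,0,0.24],[-0.8,0.64,0.2,0,0.24],[-0.8,0.64,0.2,0,0.24],[-0.8,0.64,0.4,0,0.24],[-0.8,0.64,0.4,0,0.24],[-0.8,0.64,0.4,0,0.24],[-0.8,0.64,0.4,0,0.24],[-0.7,0.58,0.4,0,0.24]]'
python3 -m creep '[[0,0,0,0,0.24],[0,0,0,0,0.24]]'
python3 -c "
from h import *
go([.545,.203,.043],np.radians(.5))
im,P=grab('side'); cv2.imwrite('pics/s1.png',cv2.resize(im[80:240,180:440],None,fx=3,fy=3))
im,P=grab('top'); b=im[...,0].astype(int)-im[...,2]; m=(b>60)&(P[...,2]>.05)&(P[...,2]<.075); m[:,:170]=0;m[:,240:]=0; m[:150]=0;m[215:]=0
if m.sum()>20: rect(m,P,'handle')
"
```

```text
clock: 3.98
position: [0.5457, 0.2009, 0.1303]
ee_rot: [2.208, 2.234, 0.0]
force: [-0.2, 1.0, 0.5]
width: 0.246
gripper_force: 0.0
clock: 4.22
position: [0.5445, 0.2027, 0.1307]
ee_rot: [-2.208, -2.234, 0.0]
force: [0.0, -0.1, -0.2]
width: 0.239
gripper_force: 0.0
t 4.225 pos [0.5445 0.2027 0.1307] F [ 0.  -0.1 -0.2] w 0.239 gf 0.0
[[-0.012  1.    -0.   ]
 [ 1.     0.012  0.   ]
 [ 0.    -0.    -1.   ]]
j [-0.72  0.48  0.38  1.82 -0.22  0.89 -0.22]
shift units [0.01 0.01 2.19]
turn units 0.04
handle 114 c [559.4 174. ] size [68.9 36.6] ang 89.54 z 0.0657
[[540.7999877929688, 139.6999969482422], [577.4000244140625, 139.39999389648438], [577.9000244140625, 208.3000030517578], [541.4000244140625, 208.60000610351562]]
```

View pics/s1.png

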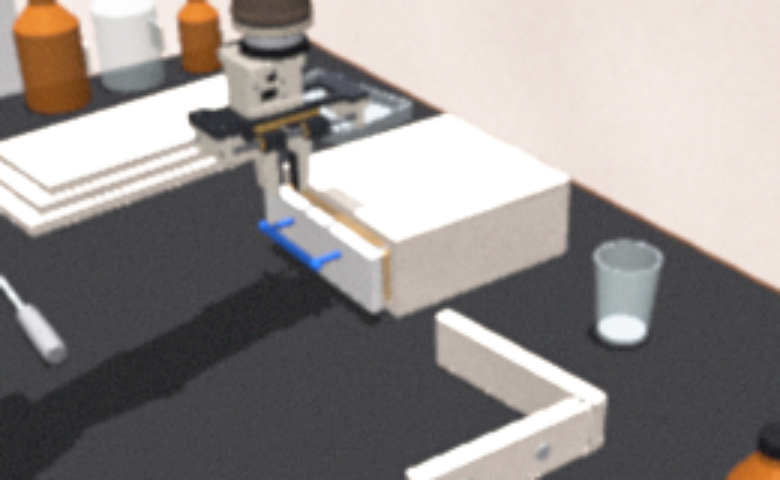

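```bash
python3 -m creep '[[0,0.02,0.5,0,0.24],[0,0,0.5,0,0.24],[0,0,0.5,0,0.24],[0,0,0.4,0,0.24],[0,0,0.29,0,0.24],[0,0,0,0,0.24],[0,0,0,0,0],[0,0,0,0,0],[0,0,0,0,0]]' 25
python3 -m creep '[[0,-0.1,0,0,0],[0,-0.2,0,0,0],[0,-0.3,0,0,0],[0,-0.4,0,0,0],[0,-0.5,0,0,0],[0,-0.5,0,0,0],[0,-0.5,0,0,0],[0,-0.5,0,0,0],[0,-0.4,0,0,0],[0,-0.3,0,0,0],[0,-0.2,0,0,0],[0,-0.1,0,0,0]]'
python3 -m creep '[[0,0,0,0,0],[0,0,0,0,0]]'
python3 -c "
from h import *
state()"
```

```text
clock: 5.45
position: [0.5458, 0.2023, 0.0436]
ee_rot: [2.209, 2.234, 0.001]
force: [-1.7, -0.5, 3.0]
width: 0.11
gripper_force: 25.0
clock: 6.95
position: [0.3848, 0.2015, 0.0435]
ee_rot: [-2.207, -2.235, -0.002]
force: [1.5, 4.5, 4.7]
width: 0.112
gripper_force: 25.0
clock: 7.2
position: [0.3847, 0.2015, 0.0435]
ee_rot: [-2.207, -2.234, -0.002]
force: [-0.9, 4.8, 7.2]
width: 0.108
gripper_force: 25.0
t 7.2 pos [0.3847 0.2015 0.0435] F [-0.9  4.8  7.2] w 0.108 gf 25.003345012664795
[[-0.012  1.    -0.   ]
 [ 1.     0.012  0.002]
 [ 0.002 -0.    -1.   ]]
j [-0.87  0.42  0.34  2.24 -0.27  0.52 -0.31]
```

```bash
python3 -m creep '[[0,-0.1,0,0,0],[0,-0.1,0,0,0],[0,0,0,0,0],[0,0,0,0,0]]'
python3 -m creep '[[0,0,0,0,0.24],[0,0,0,0,0.24],[0,0,-0.5,0,0.24],[0,0,-0.8,0,0.24],[0,0,-1,0,0.24],[0,0,-1,0,0.24],[0.5,0,-0.8,0,0.5],[1,0,0,0,0.5],[1,0,0,0,0.5],[1,0,0,0,0.5],[1,0,0,0,0.5],[0,0,0,0,0.5]]'
python3 - <<'E'
from h import *
state()
im,P=grab("top"); cv2.imwrite("pics/t2.png",cv2.resize(im[70:290,120:380],None,fx=3,fy=2.7)); cv2.imwrite("pics/t2r.png",im); np.save("t2.npy",P)
E
```

```text
clock: 7.7
position: [0.3768, 0.2015, 0.0435]
ee_rot: [-2.207, -2.235, -0.002]
force: [-0.3, 5.8, 7.7]
width: 0.111
gripper_force: 25.0
clock: 9.2
position: [0.3742, 0.3827, 0.2061]
ee_rot: [-2.205, -2.238, 0.002]
force: [0.6, -1.1, 0.3]
width: 0.502
gripper_force: 0.0
t 9.2 pos [0.3742 0.3827 0.2061] F [ 0.6 -1.1  0.3] w 0.502 gf 0.0
[[-0.015  1.    -0.001]
 [ 1.     0.015 -0.001]
 [-0.001 -0.001 -1.   ]]
j [-1.19  0.31  0.38  1.84 -0.14  1.01 -0.74]
```

View pics/t2.png

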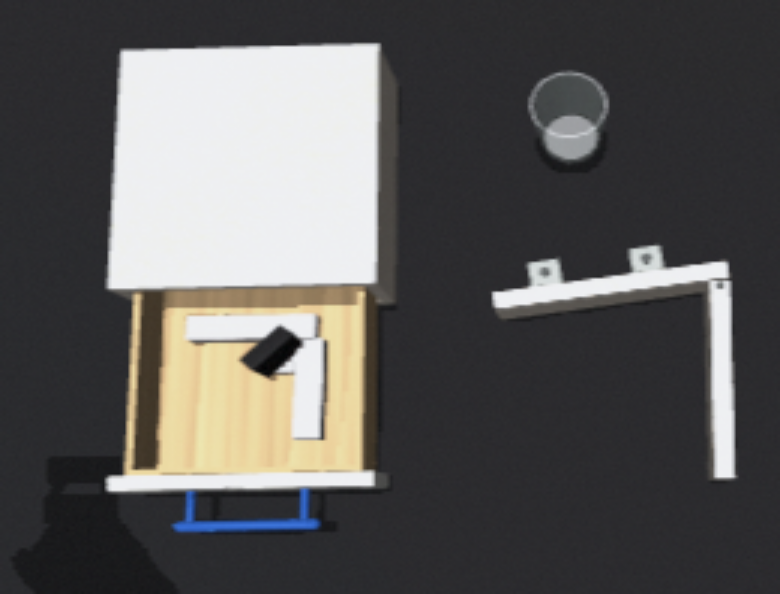

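The drawer is open. The L lies with its outer corner at crop (318,320), and the black grip is at crop (271,352), which is about full-image (210,200).

Run:
```python
from h import *
im=cv2.imread("pics/t2r.png").astype(int); P=np.load("t2.npy"); Z=P[...,2]
v,u=np.mgrid[0:400,0:640]; box=lambda a,c,d,e:(u>=a)&(u<=c)&(v>=d)&(v<=e)
s=im.sum(2); white=(im.max(2)-im.min(2)<25)&(s>500)
m1=box(180,226,184,200)&white&(abs(Z-.042)<.008); m2=box(215,230,198,234)&white&(abs(Z-.042)<.008)
for m,n in((m1,"xleg"),(m2,"yleg")):
    rect(m,P,n); p,d=line(P[m][:,:2]); print(p,np.degrees(np.arctan2(d[1],d[0])))
g=box(196,224,186,212)&(s<150)&(abs(Z-.082)<.007); rect(g,P,"grip")
```

```text
xleg 378 c [573.2 208.2] size [ 41.3 126.1] ang 0.29 z 0.0413
[[552.2000122070312, 271.20001220703125], [552.7999877929688, 145.10000610351562], [594.0999755859375, 145.3000030517578], [593.5, 271.3999938964844]]
[0.5803711  0.20266332] 88.755424
yleg 325 c [512.2 160.8] size [35.  95.6] ang 89.88 z 0.0411
[[464.3999938964844, 143.39999389648438], [559.9000244140625, 143.1999969482422], [560.0, 178.1999969482422], [464.3999938964844, 178.39999389648438]]
[0.5124136  0.15601808] -0.2561209
grip 99 c [552.  183.5] size [15.7 45.3] ang 44.09 z 0.0809
[[530.5999755859375, 194.3000030517578], [562.0999755859375, 161.8000030517578], [573.4000244140625, 172.8000030517578], [541.9000244140625, 205.3000030517578]]
```

```bash
python3 -m creep '[[0,0,0,-1,0.5],[0,0,0,-1,0.5],[0,0,0,-1,0.5],[0,0,0,-1,0.5],[0,0,0,-1,0.5],[0,0,0,-1,0.5],[0,0,0,-1,0.5],[0,0,0,-1,0.5],[0,0,0,-1,0.5],[0,0,0,-1,0.5],[0,0,0,-0.8,0.5],[0,0,0,0,0.5]]'
python3 -c "
from h import *
go([.552,.184,.12],np.radians(44.1))"
```

```text
clock: 10.75
position: [0.3758, 0.3786, 0.2069]
ee_rot: [1.235, 2.889, -0.002]
force: [0.1, 0.3, 0.4]
width: 0.502
gripper_force: 0.0
t 10.75 pos [0.3758 0.3786 0.2069] F [0.1 0.3 0.4] w 0.502 gf 0.0
[[-0.691  0.723 -0.   ]
 [ 0.723  0.691 -0.001]
 [-0.    -0.001 -1.   ]]
j [-1.07  0.3   0.23  1.84 -0.08  1.01 -0.04]
shift units [-6.56 -0.18  2.18]
turn units -0.1
```

```bash
python3 -m creep '[[-0.6,-0.02,0,-0.1,0.5],[-0.8,-0.02,0,0,0.5],[-0.8,-0.02,0,0,0.5],[-0.8,-0.02,0.2,0,0.5],[-0.8,-0.02,0.3,0,0.5],[-0.8,-0.02,0.3,0,0.5],[-0.8,-0.02,0.4,0,0.5],[-0.7,-0.02,0.5,0,0.5],[-0.46,-0.02,0.5,0,0.5],[0,0,0,0,0.5],[0,0,0,0,0.5]]'
python3 -c "
from h import *
go([.552,.184,.049],np.radians(44.1))"
```

```text
clock: 12.12
position: [0.5529, 0.1877, 0.1197]
ee_rot: [-1.222, -2.894, -0.001]
force: [-0.4, -0.6, -0.1]
width: 0.498
gripper_force: 0.0
t 12.125 pos [0.5529 0.1877 0.1197] F [-0.4 -0.6 -0.1] w 0.498 gf 0.0
[[-0.697  0.717 -0.   ]
 [ 0.717  0.697  0.   ]
 [ 0.     0.    -1.   ]]
j [-0.62  0.48  0.28  1.82 -0.17  0.86  0.51]
shift units [-0.05 -0.08  1.77]
turn units 0.03
```

```bash
python3 -m creep '[[-0.05,-0.08,0.4,0,0.5],[0,0,0.5,0,0.5],[0,0,0.5,0,0.5],[0,0,0.37,0,0.5],[0,0,0,0,0.5],[0,0,0,0,0],[0,0,0,0,0],[0,0,0,0,0],[0,0,0,0,0]]' 45
python3 -m creep '[[0,0,-0.1,0,0],[0,0,-0.3,0,0],[0,0,-0.4,0,0],[0,0,-0.4,0,0],[0,0,-0.4,0,0],[0,0,-0.4,0,0],[0,0,-0.3,0,0],[0,0,-0.2,0,0],[0,0,-0.1,0,0],[0,0,0,0,0],[0,0,0,0,0]]'
python3 -c "
from h import *
go([.57,-.18,.13],np.radians(52.6))"
```

```text
clock: 13.25
position: [0.5527, 0.1836, 0.0488]
ee_rot: [1.221, 2.894, 0.001]
force: [-0.1, -0.9, 4.4]
width: 0.192
gripper_force: 45.0
clock: 14.62
position: [0.5521, 0.1834, 0.1518]
ee_rot: [-1.221, -2.894, 0.001]
force: [0.3, -0.7, -1.7]
width: 0.192
gripper_force: 45.0
t 14.625 pos [0.5521 0.1834 0.1518] F [ 0.3 -0.7 -1.7] w 0.192 gf 44.99553680419922
[[-0.698  0.717 -0.001]
 [ 0.717  0.698 -0.   ]
 [ 0.    -0.001 -1.   ]]
j [-0.62  0.44  0.29  1.79 -0.16  0.93  0.51]
shift units [-6.82 -6.02  0.55]
turn units -2.09
```

```bash
python3 -c "
from h import *
go([.5426,-.1457,.13],np.radians(52.6))"
python3 -m creep '[[-0.3,-0.3,0,-0.2,0],[-0.5,-0.5,0,-0.2,0],[-0.6,-0.65,0,-0.2,0],[-0.6,-0.65,0,-0.2,0],[-0.6,-0.65,0,-0.2,0],[-0.6,-0.65,0,-0.2,0],[-0.6,-0.65,0,-0.2,0],[-0.6,-0.65,0,-0.2,0],[-0.5,-0.5,0,-0.2,0],[-0.5,-0.4,0,-0.2,0],[-0.2,-0.2,0,-0.09,0],[0,0,0,0,0]]'
python3 -c "
from h import *
go([.5426,-.1457,.05],np.radians(52.6))"
```

```text
t 14.625 pos [0.5521 0.1834 0.1518] F [ 0.3 -0.7 -1.7] w 0.192 gf 44.99553680419922
[[-0.698  0.717 -0.001]
 [ 0.717  0.698 -0.   ]
 [ 0.    -0.001 -1.   ]]
j [-0.62  0.44  0.29  1.79 -0.16  0.93  0.51]
shift units [-5.73 -5.91  0.55]
turn units -2.09
clock: 16.12
position: [0.5638, -0.1386, 0.152]
ee_rot: [-1.009, -2.974, 0.0]
force: [-0.2, -0.4, -2.9]
width: 0.193
gripper_force: 45.0
t 16.125 pos [ 0.5638 -0.1386  0.152 ] F [-0.2 -0.4 -2.9] w 0.193 gf 44.99554932117462
[[-0.794  0.609 -0.001]
 [ 0.609  0.794  0.   ]
 [ 0.001 -0.    -1.   ]]
j [-0.08  0.44  0.31  1.79 -0.17  0.93  1.23]
shift units [ 0.31 -0.46  2.55]
turn units -0.02
```

```bash
python3 -m creep '[[0.15,-0.23,0.3,0,0],[0.16,-0.23,0.4,0,0],[0,0,0.4,0,0],[0,0,0.2,0,0],[0,0,0,0,0],[0,0,0,0,0]]'
python3 - <<'E'
from h import *
state()
im,P=grab("top"); cv2.imwrite("pics/t3.png",cv2.resize(im[110:270,250:410],None,fx=3.5,fy=3.5)); cv2.imwrite("pics/t3r.png",im); np.save("t3.npy",P)
E
```

```text
clock: 16.88
position: [0.5437, -0.1453, 0.1006]
ee_rot: [1.007, 2.975, 0.0]
force: [-0.5, 0.4, -2.6]
width: 0.194
gripper_force: 45.0
t 16.875 pos [ 0.5437 -0.1453  0.1006] F [-0.5  0.4 -2.6] w 0.194 gf 44.99542951583862
[[-0.795  0.607  0.001]
 [ 0.607  0.795 -0.   ]
 [-0.001  0.    -1.   ]]
j [-0.05  0.48  0.3   1.89 -0.19  0.8   1.27]
```

View pics/t3.png

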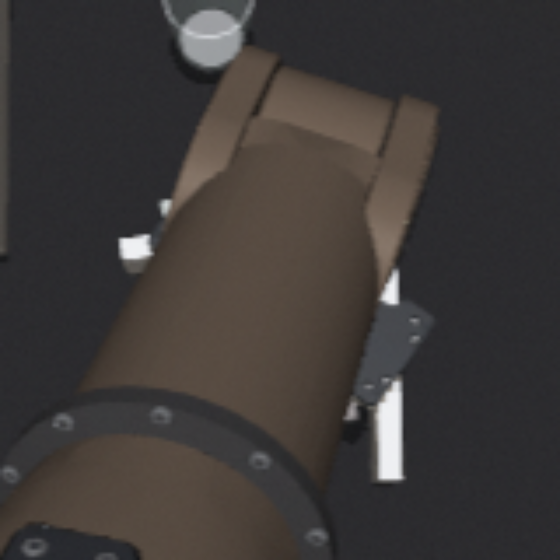

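The top view is blocked by the arm; only the panel end shows, at crop (390,440). I'll use the side camera.

```bash
python3 -m creep '[[0,0,0.3,0,0],[0,0,0.4,0,0],[0,0,0.4,0,0],[0,0,0.3,0,0],[0,0,0.2,0,0],[0,0,0.1,0,0],[0,0,0,0,0],[0,0,0,0,0]]'
python3 - <<'E'
from h import *
state()
im,P=grab("side"); cv2.imwrite("pics/s3.png",cv2.resize(im[130:290,270:430],None,fx=3.75,fy=3.75)); cv2.imwrite("pics/s3r.png",im); np.save("s3.npy",P)
E
```

```text
clock: 17.92
position: [0.5434, -0.1455, 0.0327]
ee_rot: [1.007, 2.975, 0.0]
force: [-0.6, -0.7, -2.9]
width: 0.191
gripper_force: 45.0
t 17.925 pos [ 0.5434 -0.1455  0.0327] F [-0.6 -0.7 -2.9] w 0.191 gf 44.995572566986084
[[-0.794  0.607  0.001]
 [ 0.607  0.794 -0.   ]
 [-0.001  0.    -1.   ]]
j [-0.02  0.58  0.26  1.94 -0.23  0.66  1.3 ]
```

View pics/s3.png

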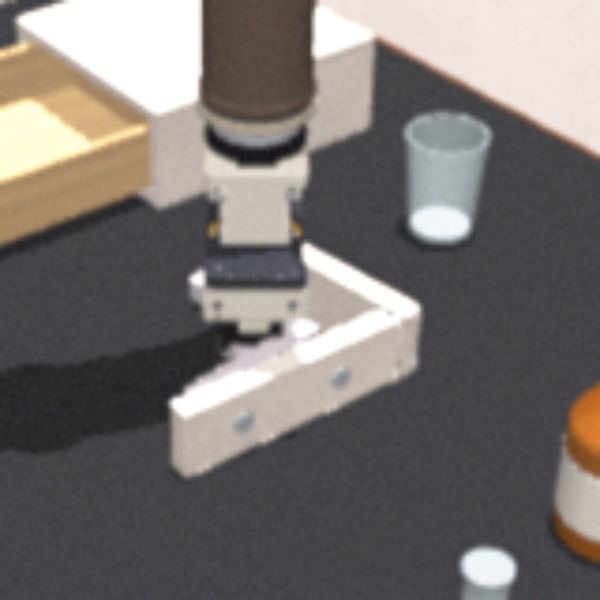

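```bash
cat >> h.py <<'E'
def fr():
    s,M=state(); d=np.array(s["position"])[:2]-[.6176,-.2164]; a=np.radians(7.6); c,n=np.cos(a),np.sin(a)
    f=s["force"]; print("frame mm",np.round(1000*np.array([c*d[0]+n*d[1],-n*d[0]+c*d[1]]),1),"F frame",np.round([c*f[0]+n*f[1],-n*f[0]+c*f[1],f[2]],1),"tool y ang-45",np.round(np.degrees(np.arctan2(M[1,1],M[0,1]))-45,2))
E
python3 -m creep '[[0,0,0.1,0,0],[-0.08,0.08,0,0,0],[-0.08,0.08,0,0,0],[-0.08,0.08,0,0,0],[-0.08,0.08,0,0,0],[0,0,0,0,0],[0,0,0,0,0]]'
python3 -c "
from h import *
fr()"
python3 -m creep '[[-0.08,-0.08,0,0,0],[-0.1,-0.1,0,0,0],[-0.1,-0.1,0,0,0],[-0.1,-0.1,0,0,0],[-0.08,-0.08,0,0,0],[-0.06,-0.06,0,0,0],[0,0,0,0,0],[0,0,0,0,0]]'
python3 -c "
from h import *
fr()"
```

```text
clock: 18.85
position: [0.5609, -0.143, 0.0283]
ee_rot: [-1.007, -2.975, 0.0]
force: [0.1, 0.4, -2.8]
width: 0.192
gripper_force: 45.0
t 18.85 pos [ 0.5609 -0.143   0.0283] F [ 0.1  0.4 -2.8] w 0.192 gf 44.99555289745331
[[-0.794  0.607 -0.   ]
 [ 0.607  0.794  0.   ]
 [ 0.    -0.    -1.   ]]
j [-0.02  0.6   0.26  1.9  -0.23  0.67  1.29]
frame mm [-46.5  80.3] F frame [ 0.1  0.4 -2.8] tool y ang-45 7.59
clock: 19.85
position: [0.5652, -0.1722, 0.0284]
ee_rot: [1.007, 2.975, -0.0]
force: [0.0, -0.4, -2.7]
width: 0.191
gripper_force: 45.0
t 19.85 pos [ 0.5652 -0.1722  0.0284] F [ 0.  -0.4 -2.7] w 0.191 gf 44.99539017677307
[[-0.795  0.607  0.001]
 [ 0.607  0.795 -0.   ]
 [-0.001  0.    -1.   ]]
j [ 0.03  0.62  0.26  1.87 -0.23  0.69  1.34]
frame mm [-46.1  50.8] F frame [-0.  -0.4 -2.7] tool y ang-45 7.61
```

```bash
python3 -m creep '[[-0.06,-0.06,0,0,0],[-0.05,-0.05,0,0,0],[0,0,0,0,0],[0,0,0,0,0]]'
python3 - <<'E'
from h import *
fr()
im,P=grab("side"); cv2.imwrite("pics/s4.png",cv2.resize(im[150:270,290:410],None,fx=5,fy=5,interpolation=cv2.INTER_CUBIC)); np.save("s4.npy",P)
im2,P2=grab("top")
v,u=np.mgrid[0:400,0:640]
m=(u>350)&(u<375)&(v>215)&(v<255)&(abs(P2[...,2]-.06)<.006)&(im2.min(2)>150)
if m.sum()>20:
    p,d=line(P2[m][:,:2]); print("panel",m.sum(),p,np.degrees(np.arctan2(d[1],d[0])))
E
```

```text
clock: 20.35
position: [0.5658, -0.1784, 0.0283]
ee_rot: [1.007, 2.976, -0.0]
force: [-0.6, 1.5, -3.6]
width: 0.194
gripper_force: 45.0
t 20.35 pos [ 0.5658 -0.1784  0.0283] F [-0.6  1.5 -3.6] w 0.194 gf 45.00143766403198
[[-0.794  0.607  0.   ]
 [ 0.607  0.794 -0.   ]
 [-0.     0.    -1.   ]]
j [ 0.04  0.62  0.26  1.86 -0.23  0.69  1.35]
frame mm [-46.3  44.5] F frame [-0.3  1.6 -3.6] tool y ang-45 7.59
panel 157 [ 0.44904393 -0.2423992 ] 1.4333591
```

View pics/s4.png

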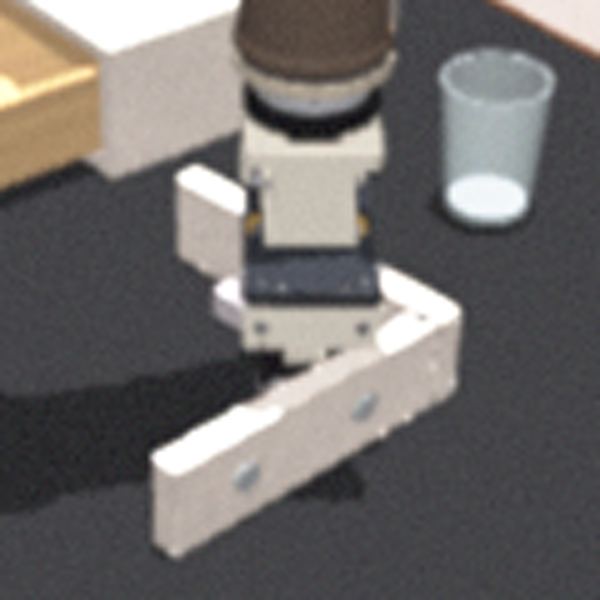

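The square is flat behind the panel, whose near end at (165,465) has swung out, and it is nearly home. Next I press in the rest of the way.

```bash
python3 -m creep '[[-0.04,0.04,0,0,0],[-0.03,0.03,0,0,0],[0,0,0,0,0],[0,0,0,0,0]]'
python3 -c "
from h import *
fr()"
python3 -m creep '[[-0.04,-0.02,0,0,0],[-0.04,-0.02,0,0,0],[0,0,0,0,0],[0,0,0,0,0]]'
python3 -c "
from h import *
fr()"
```

```text
clock: 20.95
position: [0.5699, -0.1777, 0.0284]
ee_rot: [1.007, 2.975, 0.0]
force: [0.2, 1.2, -3.2]
width: 0.195
gripper_force: 45.0
t 20.95 pos [ 0.5699 -0.1777  0.0284] F [ 0.2  1.2 -3.2] w 0.195 gf 44.998424649238586
[[-0.794  0.607  0.   ]
 [ 0.607  0.794 -0.   ]
 [-0.     0.    -1.   ]]
j [ 0.04  0.62  0.26  1.85 -0.23  0.7   1.34]
frame mm [-42.1  44.6] F frame [ 0.4  1.1 -3.2] tool y ang-45 7.6
clock: 21.45
position: [0.5708, -0.181, 0.0281]
ee_rot: [-1.007, -2.975, 0.0]
force: [-2.6, 2.3, -2.1]
width: 0.194
gripper_force: 45.0
t 21.45 pos [ 0.5708 -0.181   0.0281] F [-2.6  2.3 -2.1] w 0.194 gf 45.03442347049713
[[-0.794  0.608 -0.001]
 [ 0.608  0.794  0.   ]
 [ 0.001 -0.    -1.   ]]
j [ 0.04  0.63  0.26  1.85 -0.23  0.7   1.35]
frame mm [-41.7  41.3] F frame [-2.3  2.6 -2.1] tool y ang-45 7.58
```

```bash
python3 -m creep '[[-0.05,0.02,0,0,0],[0,0,0,0,0],[0,0,0,0,0]]'
python3 -c "
from h import *
fr()"
python3 -m creep '[[-0.05,0.02,0,0,0],[0,0,0,0,0],[0,0,0,0,0]]'
python3 - <<'E'
from h import *
fr()
im,P=grab("side"); cv2.imwrite("pics/s5.png",cv2.resize(im[150:270,290:410],None,fx=5,fy=5,interpolation=cv2.INTER_CUBIC)); np.save("s5.npy",P)
im2,P2=grab("top")
v,u=np.mgrid[0:400,0:640]
for PP,a in((P2,im2),(P,im)):
    X,Y,Z=np.moveaxis(PP,-1,0)
    m=(X>.39)&(X<.56)&(Y>-.29)&(Y<-.2)&(abs(Z-.06)<.004)&(a.min(2)>140)
    m&=np.abs(Y+.2164-(X-.6176)*.133+.009)<.016
    if m.sum()>20:
        p,d=line(PP[m][:,:2]); q=p-[.6176,-.2164]; print("panel",m.sum(),p,np.degrees(np.arctan2(d[1],d[0]))%180,"off",-.1323*q[0]+.991*q[1])
E
```

```text
clock: 21.82
position: [0.5712, -0.1812, 0.0279]
ee_rot: [-1.006, -2.972, 0.0]
force: [-6.9, 3.4, 2.3]
width: 0.192
gripper_force: 45.0
t 21.825 pos [ 0.5712 -0.1812  0.0279] F [-6.9  3.4  2.3] w 0.192 gf 44.99941885471344
[[-0.794  0.607 -0.004]
 [ 0.607  0.794  0.001]
 [ 0.004 -0.002 -1.   ]]
j [ 0.04  0.63  0.26  1.84 -0.23  0.7   1.35]
frame mm [-41.3  41. ] F frame [-6.4  4.3  2.3] tool y ang-45 7.6
clock: 22.2
position: [0.5713, -0.1814, 0.0276]
ee_rot: [-1.005, -2.968, 0.001]
force: [-12.9, 4.9, 5.1]
width: 0.193
gripper_force: 45.0
t 22.2 pos [ 0.5713 -0.1814  0.0276] F [-12.9   4.9   5.1] w 0.193 gf 44.99852478504181
[[-0.794  0.608 -0.007]
 [ 0.608  0.794  0.002]
 [ 0.007 -0.003 -1.   ]]
j [ 0.04  0.63  0.26  1.84 -0.23  0.71  1.35]
frame mm [-41.2  40.8] F frame [-12.2   6.6   5.1] tool y ang-45 7.59
panel 163 [ 0.45519066 -0.24594447] 4.451328 off -0.007791814064378726
panel 258 [ 0.48436075 -0.24466725] 5.8376575 off -0.010385289534325583
```

View pics/s5.png

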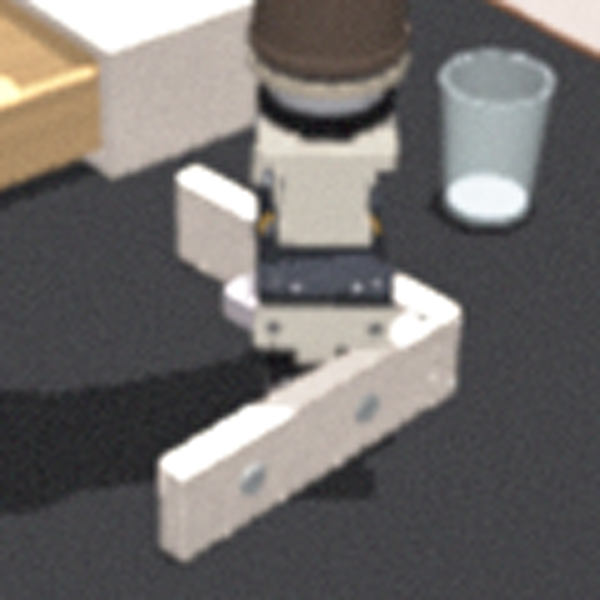

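```bash
python3 -m creep '[[0,-0.035,0,0,0],[0,-0.035,0,0,0],[0,0,0,0,0],[0,0,0,0,0],[0,0,0,0,0]]'
python3 - <<'E'
from h import *
fr(); print(np.degrees(np.linalg.norm(state()[1][:2,2])))
for n in("top","side"):
    a,PP=grab(n); X,Y,Z=np.moveaxis(PP,-1,0)
    m=(X>.39)&(X<.56)&(Y>-.29)&(Y<-.2)&(abs(Z-.06)<.004)&(a.min(2)>140)
    m&=np.abs(Y+.2164-(X-.6176)*.133+.009)<.016
    p,d=line(PP[m][:,:2]); q=p-[.6176,-.2164]; print("panel",m.sum(),p,np.degrees(np.arctan2(d[1],d[0]))%180,"off",-.1323*q[0]+.991*q[1])
E
```

```text
clock: 22.92
position: [0.5714, -0.1829, 0.0276]
ee_rot: [-1.004, -2.971, -0.001]
force: [-6.8, 5.3, -0.1]
width: 0.192
gripper_force: 45.0
t 22.925 pos [ 0.5714 -0.1829  0.0276] F [-6.8  5.3 -0.1] w 0.192 gf 45.0025749206543
[[-0.795  0.607 -0.005]
 [ 0.607  0.795  0.002]
 [ 0.005 -0.001 -1.   ]]
j [ 0.05  0.63  0.25  1.84 -0.23  0.71  1.35]
frame mm [-41.3  39.3] F frame [-6.   6.1 -0.1] tool y ang-45 7.65
t 22.925 pos [ 0.5714 -0.1829  0.0276] F [-6.8  5.3 -0.1] w 0.192 gf 45.0025749206543
[[-0.795  0.607 -0.005]
 [ 0.607  0.795  0.002]
 [ 0.005 -0.001 -1.   ]]
j [ 0.05  0.63  0.25  1.84 -0.23  0.71  1.35]
0.2878878858593214
panel 162 [ 0.4452197  -0.24896374] 3.6356006 off -0.009464755480880722
panel 251 [ 0.4866423  -0.24537545] 7.7824135 off -0.011388971769208892
```

```bash
python3 -m creep '[[-0.02,-0.02,0,0,0],[0,0,0,0,0],[0,0,0,0,0],[0,0,0,0,0]]'
python3 -c "
from h import *
fr()"
python3 -m creep '[[-0.02,-0.02,0,0,0],[0,0,0,0,0],[0,0,0,0,0],[0,0,0,0,0]]'
python3 -c "
from h import *
fr()"
```

```text
clock: 23.52
position: [0.5715, -0.1833, 0.0275]
ee_rot: [-1.004, -2.971, -0.002]
force: [-7.7, 8.0, -0.1]
width: 0.191
gripper_force: 45.0
t 23.525 pos [ 0.5715 -0.1833  0.0275] F [-7.7  8.  -0.1] w 0.191 gf 45.00478148460388
[[-0.795  0.606 -0.005]
 [ 0.606  0.795  0.003]
 [ 0.006 -0.001 -1.   ]]
j [ 0.05  0.63  0.25  1.84 -0.23  0.71  1.35]
frame mm [-41.3  38.9] F frame [-6.5  9.  -0.1] tool y ang-45 7.67
clock: 24.02
position: [0.5715, -0.1834, 0.0275]
ee_rot: [-1.002, -2.971, -0.004]
force: [-7.4, 10.7, 2.5]
width: 0.191
gripper_force: 45.0
t 24.025 pos [ 0.5715 -0.1834  0.0275] F [-7.4 10.7  2.5] w 0.191 gf 45.0041538476944
[[-0.796  0.606 -0.005]
 [ 0.606  0.796  0.004]
 [ 0.007  0.    -1.   ]]
j [ 0.05  0.63  0.25  1.84 -0.23  0.71  1.36]
frame mm [-41.3  38.8] F frame [-6.  11.5  2.5] tool y ang-45 7.71
```

```bash
python3 -m creep '[[0,0,0,0,0],[0,0,0,0,0],[0,0,0,0,0],[0,0,0,0,0]]'
python3 -c "
from cell import sign_off
print(sign_off())"
```

```text
clock: 24.52
position: [0.5716, -0.1834, 0.0276]
ee_rot: [-1.002, -2.971, -0.004]
force: [-7.8, 11.3, 3.1]
width: 0.191
gripper_force: 45.0
the job is handed in; nothing more can be done
None
```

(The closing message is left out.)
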